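Fit the guide pin and close the articulator

TASK

Take the steel guide pin out of its wooden stand and, while the articulator's upper bow is still standing open, push the pin tip first through the hole in the free end of the bow until its collar sits on the bow. Then lower the bow until it is fully closed on its stop, with the pin staying home in the hole, and let go. Leave the other things on the bench where they stand.

Things in the scene. Friction and masses are not known exactly. Their poses are not given: they have to be found in the camera images.
- articulator: Aluminium articulator frame, fixed, base 160 mm long (x), 62 mm wide, a green dental cast on it. Origin on the bench under it; x axis points from the hinge (robot's side) to the free end, z up. Two hinge posts with ball tops, 99 mm tall, at x = -60, y = +-46 mm. At x = 70 mm, under the closed bow's hole, a round guide table, top 17 mm above the bench; the seated pin clears it by 3 mm.
- upper_bow (a joint): Opening angle of the upper bow (rad) about a level hinge along the articulator's y, at x = -60 mm, 88 mm above the bench: 0 = fully closed on its stop, bow level. Starts at 0.45 to 0.68; at most 0.8. The hinge is stiff: the bow stays at any angle by itself; 5 to 8 N of push square on the bow near the hole lowers it.
- bow_hole (a point): Centre of the upper mouth of the through hole in the bow's free end, 130 mm from the hinge along x, 12 mm above it along z. z = the hole's axis, out of the bow's upper side (upright when closed, leaning toward hinge and robot by the opening angle); x from hinge to free end. Hole 13 mm wide, 1.5 mm chamfer, 18 mm deep, in a block 36 x 40 mm (x, y).
- bow_press (a point): A place on the flat upper face of the bow plate (40 mm wide, 8 mm thick) to push on, 85 mm from the hinge along the bow's x and 4 mm above it along z; axes as bow_hole. From 27 mm farther along x the hole's block stands 8 mm higher than this face.
- bow_hinge (a point): Middle of the bow's hinge axis; axes as bow_hole. The hinge line is its y axis.
- guide_pin: The loose steel guide pin, round, 130 mm long, about 0.08 kg, standing upright in the wooden stand at the start. Origin at the tip's end, z axis along the pin from tip to grip. Shaft 9 mm in diameter from 0 to 80 mm, its first 10 mm tapering to 4 mm at the tip; collar 20 mm in diameter from 80 to 86 mm; dark grip 14 mm in diameter from 86 to 130 mm.
- pin_collar (a point): Centre of the underside of the pin's collar, on the pin's axis, 80 mm from the tip; z axis along the pin from tip to grip.
- pin_stand: Wooden block 60 x 60 x 50 mm, fixed, with one hole 11.5 mm wide and 40 mm deep in the middle of its top, in which the pin's tip stands 10 mm above the bench. Origin at the centre of its underside.
- denture_flask: Bystander: brass flask 64 x 76 x 58 mm; origin under its centre.
- pumice_dish: Bystander: low round metal dish, 72 mm across, 24 mm high; origin under its centre.
- bur_block: Bystander: wooden block with burs, 36 x 64 x 49 mm; origin under its centre.
- jar_pink: Bystander: pink jar with white cap, 60 mm across, 70 mm high; origin under its centre.

How it is judged:
By the outcome, as a careful person would: the job done as asked, in the order asked, and still so for the second after the job is handed in, with the robot touching nothing.
It also fails if it takes over 51 s, if anything falls off the work surface, if the arm or the gripper's body presses on something with over 40 N, if the wrist force passes 120 N, or if a joint passes its speed limit or range.

ROBOT

A 6-joint arm with a two-finger parallel gripper is mounted at the origin on a cart in front of the work surface, level with it; the furniture and walls round the work are solid. World frame = base frame: x ahead of the robot, y to its left, z up, the work surface at z = 0. Lengths are in m, angles in rad, forces in N, time in s.
With the tool pointing down it reaches from about 0.425 to 0.95 m from the base axis. Payload 3.5 kg.
Tool frame: the origin (TCP) lies on the centre line of the jaws, within the pads' length; the fingertips stand 14 mm ahead of it and the grasp point (between the pads) lies 5 mm behind it; z points along the fingers, y is the line along which they close (so a half turn about z gives the same grasp; the last joint's range is limited). The gripper opens to 85 mm and grips with 20 to 120 N. Pads are 22 mm wide; open, the fingers measure 114 mm over their backs; the gripper's body (76 mm by 85 mm) begins 54 mm behind the grasp point. The pads swing forward as they close: fully open they stand 13 mm farther back than shut.
Start: joints at [-1.473, 0.286, 1.577, -0, 1.279, -0.15], TCP at [0.166, -0.654, 0.245] pointing down, gripper open.
Joint ranges: [-2.77, 2.77], [-0.9, 2.22], [0.21, 2.48], [-1.53, 4.67], [0.24, 2.81], [-2.84, 2.84]. Speed limits (rad/s): [2.79, 2.79, 3.14, 3.14, 3.14, 3.14].

INTERFACE

Orientations are given as a 3x3 rotation matrix whose columns are the frame's x, y, z axes.
In Python, from cell import env gives the robot as it stands. Calls block until the motion is done:
- env.goto(position, orientation): joint-space move of the TCP to a pose.
- env.move_straight(position, rotation=None, feed=0.15, contact_N=None): straight line of the TCP; rotation=None keeps the orientation; feed is the mean speed in m/s. With contact_N (N) it stops when the force on the tool has changed by that much, and returns True; else False.
- env.goto_joints(angles): joint-space move.
- env.open() and env.close(): open the fingers fully, or close them until they stop; the grip force is fixed at half the most.
- env.sleep(seconds).
- env.solve_ik(position, orientation): joint angles nearest the present ones, or None.
- env.read_state(): the state.
- env.read_camera(name): name is "side" or "top" or "wrist"; returns the picture (420x560x3 uint8, red, green, blue); there is no depth.
- env.calibration(name): a dict with "vertical_fov" (degrees; the focal length in pixels is half the picture's height over the tangent of half this angle, whatever the lens; pixels are square), "cx", "cy" (the principal point, pixels), "k1" (the pictures are not rectified: a ray, as slopes to the right and down, at radius r is drawn at 1 + k1 r^2 times it, then the intrinsics apply), "world_from_camera" (4x4, takes a point from camera to world coordinates); the wrist camera has in their place "tool_from_camera" (4x4, takes a point from camera to tool coordinates, whose origin is the TCP and whose axes are the flange's). Camera axes: x right, y down, z forward; pixel columns grow to the right and rows downward; lengths in m; the calibration is good to about 2 mm. A picture is of the moment at which its call begins: read the wrist's pose just before it. calibration takes no time and is no camera call.
A pose or a line that the arm cannot do raises env.PlanningError and nothing moves.
- env.sign_off(): hands the job in; it is judged then, once.
The state is a dict: "time": time; "joint_pos": joint angles; "dq": joint speeds; "joint_torque": joint torques, N m; "ee_pos": TCP position; "ee_rot": TCP orientation; "force": force on the tool from outside, world axes, zero at the start; "ft_torque": the same for the moment, N m; "grip_width": finger opening in m; "finger_force": force on a finger pad.
Only numpy, scipy, OpenCV 4.12 (cv2) and the standard library are available. Lean on these libraries where they do the work, as an engineer would, in place of code of your own. Each camera call takes 0.05 s, during which the arm holds its last target. There are 200 camera calls.

## Working session

There is one attempt and no reset: what is moved stays moved. The work goes in short steps, each a Python script; the robot and the scene stay as the last script left them, time stands still between calls to the robot, and variables do not carry over. Pictures are saved under pics/ and viewed, at most 10 in all, crops included, and the job is handed in when it is done.

```bash
mkdir -p pics; ls; python3 - <<'E'
from cell import env
import cv2,numpy as np
for n in ["side","top"]:
    im=env.read_camera(n); cv2.imwrite(f"pics/{n}0.png",im[:,:,::-1])
    c=env.calibration(n); print(n,c)
print(env.calibration("wrist")); s=env.read_state(); print(s["time"],s["ee_pos"],s["grip_width"])
E
```

```text
cell.py
pics
side {'vertical_fov': 47.2637258808525, 'cx': 284.03367540392026, 'cy': 204.29318793717567, 'k1': -0.10518127587057644, 'world_from_camera': array([[ 0.98966693, -0.0987297 ,  0.10397985,  0.30297052],
       [-0.14295533, -0.73552514,  0.66224356, -0.87545697],
       [ 0.01109668, -0.67026503, -0.74203885,  1.14272419],
       [ 0.        ,  0.        ,  0.        ,  1.        ]])}
top {'vertical_fov': 54.9988906255139, 'cx': 279.768823404699, 'cy': 206.7119680941399, 'k1': 0.024283660053764172, 'world_from_camera': array([[-0.01169309, -0.98477843,  0.17342065,  0.23225864],
       [-0.99992281,  0.010787  , -0.00616638,  0.037897  ],
       [ 0.00420182, -0.17347937, -0.98482854,  1.44235361],
       [ 0.        ,  0.        ,  0.        ,  1.        ]])}
{'vertical_fov': 67.06715224513147, 'cx': 277.8705480852025, 'cy': 212.9380567044574, 'k1': 0.018080114847869776, 'tool_from_camera': array([[ 8.87122692e-04, -9.52062175e-01, -3.05903297e-01,
         7.92087167e-02],
       [ 9.99999439e-01,  1.02156831e-03, -2.79416239e-04,
         1.41552322e-04],
       [ 5.78522745e-04, -3.05902878e-01,  9.52062548e-01,
        -1.27766998e-01],
       [ 0.00000000e+00,  0.00000000e+00,  0.00000000e+00,
         1.00000000e+00]])}
0.1 [ 0.16555245 -0.65380315  0.24404672] 0.08508032654995759
```

View pics/side0.png

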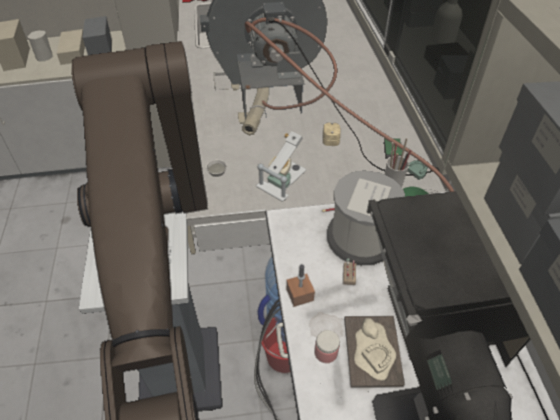

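View pics/top0.png

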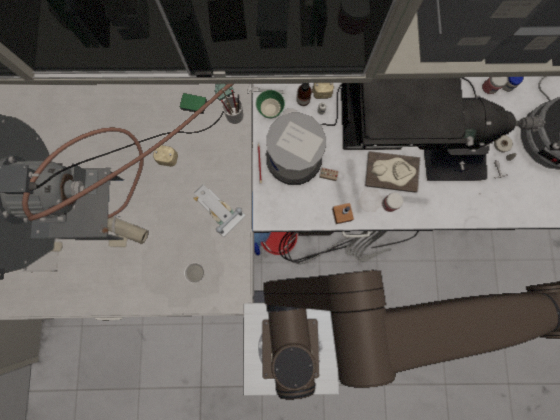

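Side: stand and pin near (300,285), articulator near (283,165). Top: stand near (343,213), articulator near (218,210), with its free end up and to the left. Next I'll enlarge both.

```bash
cat > h.py <<'E'
import numpy as np,cv2
from scipy.optimize import least_squares
def K(c):
    f=210/np.tan(np.radians(c["vertical_fov"])/2); return f
def proj(c,P,T=None):
    T=c["world_from_camera"] if T is None else T
    p=(np.atleast_2d(P)-T[:3,3])@T[:3,:3]; s=p[:,:2]/p[:,2:]
    s=s*(1+c["k1"]*(s**2).sum(1,keepdims=True)); return s*K(c)+[c["cx"],c["cy"]]
def wristT(c,s):
    T=np.eye(4);T[:3,:3]=s["ee_rot"];T[:3,3]=s["ee_pos"];return T@c["tool_from_camera"]
E
python3 - <<'E'
import cv2,numpy as np
t=cv2.imread("pics/top0.png");s=cv2.imread("pics/side0.png")
def crop(im,x,y,w,h,k):
    return cv2.resize(im[y:y+h,x:x+w],None,fx=k,fy=k,interpolation=cv2.INTER_CUBIC)
a=np.hstack([crop(t,185,175,65,70,6),crop(t,320,190,65,70,6)])
b=np.hstack([crop(s,250,125,65,75,6),crop(s,275,255,65,75,6)])
cv2.imwrite("pics/c1.png",a);cv2.imwrite("pics/c2.png",b)
E
```

```text
(no output)
```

View pics/c1.png

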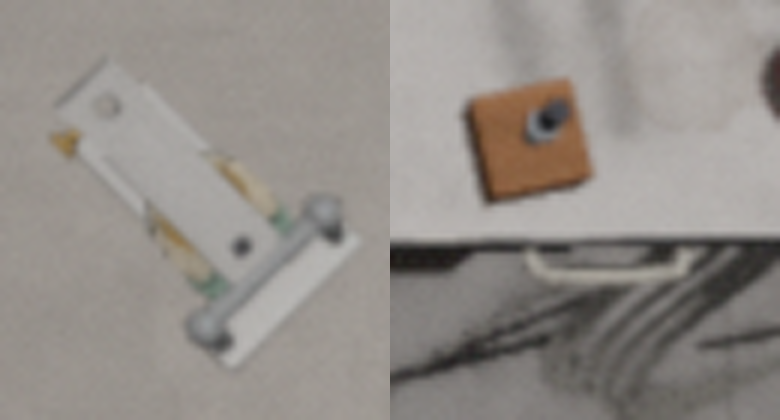

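View pics/c2.png

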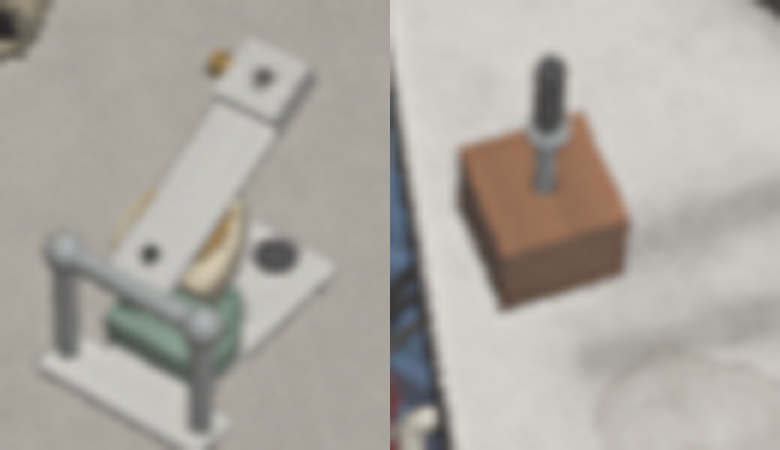

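Top crop: hole at (108,104), balls at (205,327) and (324,215), pin grip top at (556,108). Side crop: hole at (263,76), balls at (64,248) and (201,322), guide table at (276,256), grip top at (550,60), pin entering the stand at (545,190).

```bash
cat > fit.py <<'E'
from cell import env
from h import *
ct,cs=env.calibration("top"),env.calibration("side")
px=lambda o,L:np.array(L,float)/6-.42+o
def world(p,L):  # art pose p=[x,y,yaw,theta]; L: (x,y,z,isbow) mm
    L=np.array(L,float);q=L[:,:3]/1e3;b=L[:,3]>0;c,s=np.cos(p[3]),np.sin(p[3])
    w=q.copy();w[b,0]=-.06+c*q[b,0]-s*q[b,2];w[b,2]=.088+s*q[b,0]+c*q[b,2]
    C,S=np.cos(p[2]),np.sin(p[2])
    return np.c_[p[0]+C*w[:,0]-S*w[:,1],p[1]+S*w[:,0]+C*w[:,1],w[:,2]]
if __name__=="__main__":
    A=[(-60,46,91,0),(-60,-46,91,0),(130,0,12,1)]
    at=px([185,175],[(205,327),(324,215),(108,104)])
    B=A+[(148,20,12,1),(148,-20,12,1),(112,-20,12,1),(112,20,12,1),(70,0,17,0)]
    bs=px([250,125],[(64,248),(201,322),(263,76),(252,38),(313,75),(277,128),(217,97),(276,256)])
    f=lambda p:np.r_[proj(ct,world(p,A))-at,proj(cs,world(p,B))-bs].ravel()
    r=min((least_squares(f,[.5,.2,y,.55],loss="soft_l1") for y in(0,.8,1.6,-.8)),key=lambda r:r.cost)
    print(r.x,r.cost);print(f(r.x).reshape(-1,2).round(1))
    print("hole",world(r.x,[(130,0,12,1)]))
    z=[140,50];Sc=[(a,b) for a,b in[(-30,30),(30,30),(30,-30),(-30,-30)]]
    tp=px([320,190],[(556-390,108),(468-390,98),(568-390,80),(592-390,178),(490-390,202)])
    sp=px([275,255],[(550-390,62),(460-390,148),(580-390,113),(628-390,220),(500-390,250),(545-390,188)])
    def W(p):
        C,S=np.cos(p[2]),np.sin(p[2])
        c=[[p[0]+(C*a-S*b)/1e3,p[1]+(S*a+C*b)/1e3,.05] for a,b in Sc]
        return np.array([[p[3],p[4],.14]]+c+[[p[0],p[1],.05]])
    # corner order: find cyclic match
    best=None
    for k in range(4):
        g=lambda p:np.r_[proj(ct,W(p)[:5])-tp,proj(cs,W(p))-sp].ravel()
        rr=least_squares(g,[.65,-.2,k*np.pi/2,.65,-.2],loss="soft_l1")
        if best is None or rr.cost<best.cost:best=rr
    print("stand",best.x,best.cost);g=best.fun.reshape(-1,2).round(1);print(g.tolist())
E
python3 fit.py
```

```text
[0.47351033 0.24441355 0.75858282 0.44898234] 1.8921577914188497
[[-0.3 -0.7]
 [-0.1 -0.8]
 [ 0.1 -0.2]
 [-0.2 -0.1]
 [-0.4  0.4]
 [ 0.   1.3]
 [ 0.1  0.6]
 [-0.1 -0.4]
 [-0.5 -0.3]
 [-0.4 -0.3]
 [ 0.1 -0.1]]
hole [[0.51118505 0.28012006 0.15523704]]
stand [ 0.45703874 -0.19380258  0.01551401  0.45679963 -0.19124277] 70.47167643527051
[[-0.0, -0.2], [2.9, 14.6], [-14.7, 0.6], [-1.6, -16.1], [16.4, -3.2], [-0.1, 0.1], [0.9, -2.1], [2.7, 1.0], [-0.9, 1.9], [-2.0, -0.1], [-0.3, -0.8]]
```

```bash
cat >> h.py <<'E'
def Rt(psi,th,phi):
    """tool axis opposite to bow z (yaw psi, opening th); tool x turned phi about the tool axis from bow x"""
    bz=np.array([-np.sin(th)*np.cos(psi),-np.sin(th)*np.sin(psi),np.cos(th)])
    bx=np.array([np.cos(th)*np.cos(psi),np.cos(th)*np.sin(psi),np.sin(th)])
    by=np.cross(bz,bx); x=np.cos(phi)*bx+np.sin(phi)*by
    return np.c_[x,np.cross(-bz,x),-bz]
E
python3 - <<'E'
from cell import env
from h import *
s=env.read_state();print(s["ee_rot"].round(2).tolist())
h=np.array([.5112,.2801,.1552]);psi,th=.7586,.449
for phi in np.arange(-np.pi,np.pi,np.pi/4):
    R=Rt(psi,th,phi); z=R[:,2]
    print(round(phi,2),[None if (q:=env.solve_ik(h-z*d,R)) is None else np.round(q,2).tolist() for d in(.026,.13)],
     (None if (q:=env.solve_ik([.457,-.192,.116],Rt(0,0,phi))) is None else np.round(q,2).tolist()))
E
```

```text
[[0.97, 0.25, -0.0], [0.25, -0.97, 0.0], [0.0, -0.0, -1.0]]
-3.14 [[0.23, -0.07, 2.14, 0.35, 0.71, -2.33], [0.17, -0.28, 2.14, 0.31, 0.93, -2.3]] [-0.6, 0.04, 2.11, -0.0, 0.99, -2.17]
-2.36 [None, None] None
-1.57 [[0.23, -0.07, 2.14, 0.35, 0.71, 2.39], [0.17, -0.28, 2.14, 0.31, 0.93, 2.41]] [-0.6, 0.04, 2.11, -0.0, 0.99, 2.54]
-0.79 [[0.23, -0.07, 2.14, 0.35, 0.71, 1.6], [0.17, -0.28, 2.14, 0.31, 0.93, 1.63]] [-0.6, 0.04, 2.11, -0.0, 0.99, 1.75]
0.0 [[0.23, -0.07, 2.14, 0.35, 0.71, 0.82], [0.17, -0.28, 2.14, 0.31, 0.93, 0.84]] [-0.6, 0.04, 2.11, -0.0, 0.99, 0.97]
0.79 [[0.23, -0.07, 2.14, 0.35, 0.71, 0.03], [0.17, -0.28, 2.14, 0.31, 0.93, 0.06]] [-0.6, 0.04, 2.11, -0.0, 0.99, 0.18]
1.57 [[0.23, -0.07, 2.14, 0.35, 0.71, -0.75], [0.17, -0.28, 2.14, 0.31, 0.93, -0.73]] [-0.6, 0.04, 2.11, -0.0, 0.99, -0.6]
2.36 [[0.23, -0.07, 2.14, 0.35, 0.71, -1.54], [0.17, -0.28, 2.14, 0.31, 0.93, -1.51]] [-0.6, 0.04, 2.11, -0.0, 0.99, -1.39]
```

```bash
python3 - <<'E'
from cell import env
from h import *
h=np.array([.5112,.2801,.1552]);R=Rt(.7586,.449,0)
def look(n,f):
    s=env.read_state();im=env.read_camera("wrist");cv2.imwrite(f"pics/{n}.png",im[:,:,::-1]);np.savez(f"pics/{n}.npz",p=s["ee_pos"],r=s["ee_rot"])
    print(n,s["time"],s["ee_pos"],proj(env.calibration("wrist"),f,wristT(env.calibration("wrist"),s)))
env.goto([.457,-.192,.27],Rt(0,0,0));env.sleep(.2);look("wp",[[.457,-.192,.14],[.457,-.192,.05]])
env.goto(h-R[:,2]*.14,R);env.sleep(.2);look("wh",[h])
E
```

```text
wp 2.275 [ 0.45691312 -0.19261486  0.26992094] [[277.3244811  208.763377  ]
 [277.51471991 185.18076324]]
wh 4.1083 [0.467566   0.23762109 0.28131524] [[276.43663171 204.89810736]]
```

View pics/wh.png

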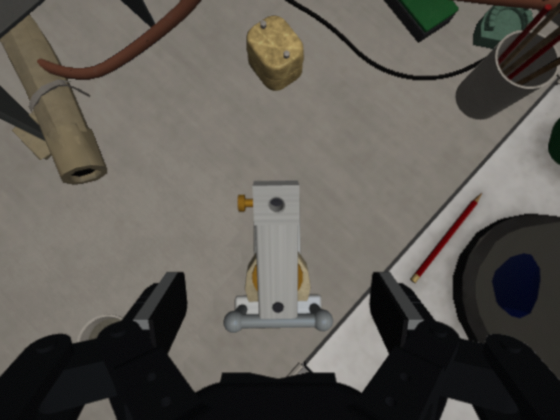

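View pics/wp.png

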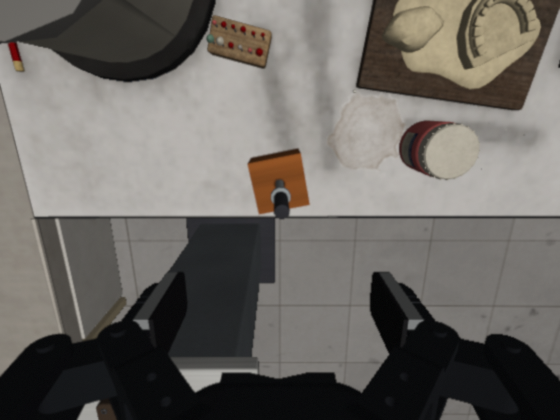

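Hole at about (277,204), where (276.4,204.9) was predicted. Pin grip top at about (282,211), predicted (277.3,208.8). I'll enlarge both.

```bash
python3 - <<'E'
import cv2,numpy as np
f=lambda n,x,y:cv2.resize(cv2.imread(f"pics/{n}.png")[y:y+100,x:x+66],None,fx=6,fy=6,interpolation=cv2.INTER_CUBIC)
cv2.imwrite("pics/c3.png",np.hstack([f("wh",236,170),f("wp",246,135)]))
E
```

```text
(no output)
```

View pics/c3.png

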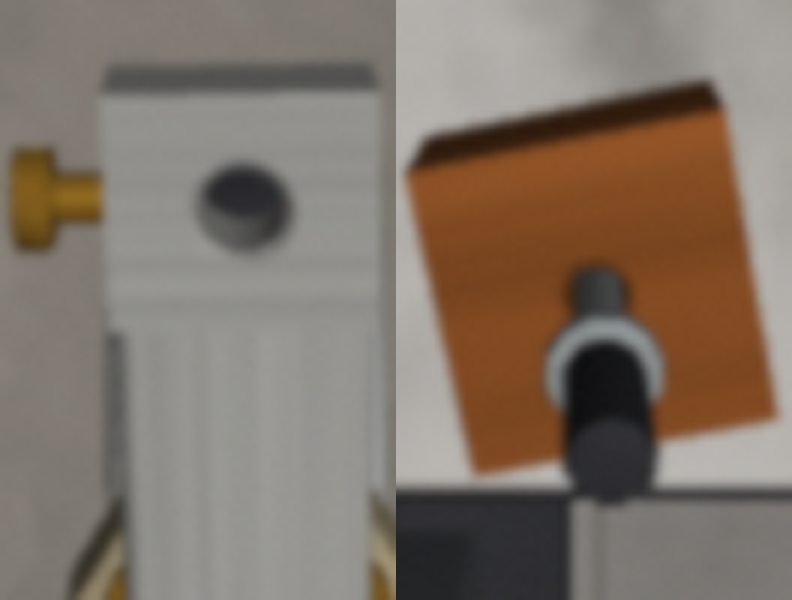

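```bash
cat > fit2.py <<'E'
from fit import *
cw=env.calibration("wrist")
ld=lambda n:(lambda d:wristT(cw,{"ee_pos":d["p"],"ee_rot":d["r"]}))(np.load(f"pics/{n}.npz"))
A=[(-60,46,91,0),(-60,-46,91,0),(130,0,12,1)]
at=px([185,175],[(205,327),(324,215),(108,104)])
B=A+[(148,20,12,1),(148,-20,12,1),(112,-20,12,1),(112,20,12,1),(70,0,17,0)]
bs=px([250,125],[(64,248),(201,322),(263,76),(252,38),(313,75),(277,128),(217,97),(276,256)])
C=A+[(148,20,12,1),(148,-20,12,1)]
cp=np.r_[[(234,321),(322,320)],px([236,170],[(244,207),(102,92),(378,92)])]
T=ld("wh")
f=lambda p:np.r_[(proj(ct,world(p,A))-at)*3.5,(proj(cs,world(p,B))-bs)*3,(proj(cw,world(p,C),T)-cp)*.9].ravel()
for x0 in[[.4735,.2444,.7586,.449]]:
    r=least_squares(f,x0,loss="soft_l1");print(r.x,r.cost);print(r.fun.reshape(-1,2).round(1).tolist(),world(r.x,A[2:]))
g=lambda p:(proj(cw,world(p,C),T)-cp).ravel();r=least_squares(g,r.x);print("wrist only",r.x,r.fun.round(1),world(r.x,A[2:]))
T=ld("wp")
P=px([246,135],[(215,460),(209,368),(12,172),(329,105),(380,415),(78,470)])
def back(uv,z):
    return least_squares(lambda q:(proj(cw,[[q[0],q[1],z]],T)-uv).ravel(),[.457,-.19]).x
print("grip top",back(P[0],.14),"collar",back(P[1],.094));c=np.array([back(p,.05) for p in P[2:]]);print("stand",c.mean(0),np.linalg.norm(c-np.roll(c,1,0),axis=1))
E
python3 fit2.py
```

```text
[0.47371555 0.24439534 0.76650949 0.44316148] 14.910855481968735
[[-0.3, -2.6], [-0.3, -3.5], [-0.0, -0.7], [-0.2, 0.2], [-0.3, 1.3], [0.2, 4.0], [0.1, 2.1], [-0.2, -1.3], [-1.1, -0.8], [-1.2, -0.8], [0.1, -0.6], [-1.2, 1.4], [-0.0, 1.6], [-0.1, 0.3], [0.2, -0.3], [0.4, -0.6]] [[0.51138661 0.2806695  0.15458451]]
wrist only [0.4750156  0.24526631 0.77248994 0.47793008] [-0.8  0.3  0.5 -0.  -0.2  0.6 -0.3 -0.1  0.7 -0.7] [[0.51076279 0.28010236 0.15844787]]
grip top [ 0.454353   -0.19598921] collar [ 0.45574504 -0.19545515]
stand [ 0.4583141 -0.1940218] [0.05822163 0.0588987  0.05930851 0.05867967]
```

```bash
python3 - <<'E'
from cell import env
from h import *
R0=Rt(0,0,0);p=np.array([.4552,-.1957,.116])
env.goto(p+[0,0,.06],R0);env.move_straight(p,feed=.1);env.close();env.sleep(.2)
s=env.read_state();print(s["time"],s["ee_pos"],s["grip_width"],s["finger_force"],s["force"])
env.move_straight(p+[0,0,.12],feed=.15)
psi,th=.768,.455;h=np.array([.5111,.2804,.156]);R=Rt(psi,th,0)
env.goto(h-R[:,2]*(.106+.08),R);env.move_straight(h-R[:,2]*(.106+.02),feed=.1);env.sleep(.3)
s=env.read_state();im=env.read_camera("wrist");si=env.read_camera("side");np.savez("pics/wi.npz",p=s["ee_pos"],r=s["ee_rot"])
print(s["time"],s["ee_pos"],s["grip_width"],s["finger_force"],s["force"])
c=env.calibration("wrist");T=wristT(c,s)
tip=s["ee_pos"]+s["ee_rot"][:,2]*.106
print("pred tip",proj(c,tip,T),"hole",proj(c,h,T),"side",proj(env.calibration("side"),[tip,h]))
cv2.imwrite("pics/wi.png",im[:,:,::-1]);cv2.imwrite("pics/si.png",si[:,:,::-1])
f=lambda im,x,y:cv2.resize(im[y:y+100,x:x+66,::-1],None,fx=6,fy=6,interpolation=cv2.INTER_CUBIC)
cv2.imwrite("pics/c4.png",np.hstack([f(im,244,160),f(si,262,85)]))
E
```

```text
7.4 [ 0.45535893 -0.19538916  0.11620116] 0.01220793508630447 58.54666477309365 [0.14626583 3.05725608 3.58864207]
10.975 [0.47143603 0.24191067 0.26990348] 0.012416904914761434 58.578578144979474 [ 0.28421088  0.591932   -0.61080327]
pred tip [[277.37870257 217.3693136 ]] hole [[277.17500664 210.15639921]] side [[291.97898814 135.10892193]
 [293.42629586 138.29621157]]
```

View pics/c4.png

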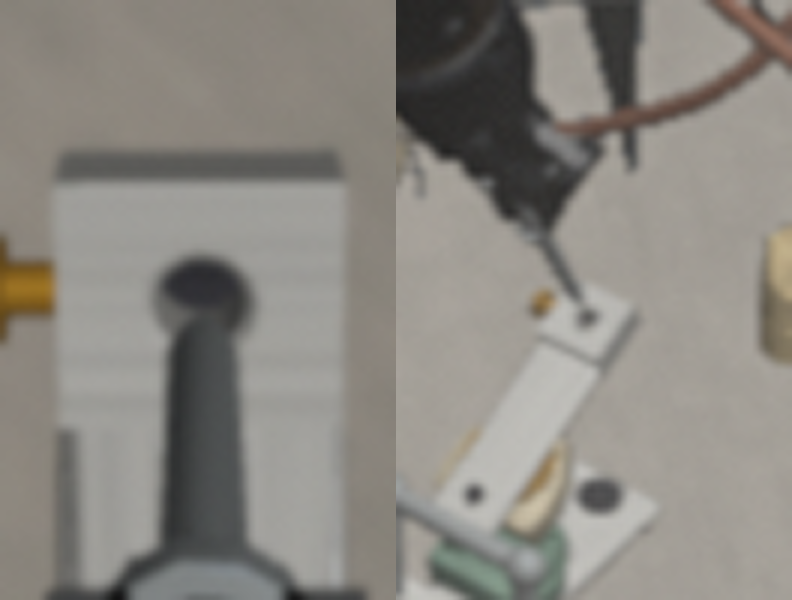

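Hole at (277.4,209.6), as predicted. The tip is at about (277.7,213.6), some 3.6 px high, so the pin leans about 1.7° in the grip. I'll correct for that and insert.

```bash
cat > ins.py <<'E'
from cell import env
from h import *
from scipy.spatial.transform import Rotation as Ro
psi,th=.768,.455;h=np.array([.5111,.2804,.156]);R=Rt(psi,th,0);d=R[:,2]
Rp=R@Ro.from_euler("y",-.029).as_matrix()
off=R@np.array([0,0,0.])
def st(t):
    s=env.read_state();print(t,round(s["time"],2),"depth",round((s["ee_pos"]-h)@d*1e3+106,1),"F tool",(s["ee_rot"].T@s["force"]).round(1),"M",(s["ee_rot"].T@s["ft_torque"]).round(2),round(s["grip_width"],4))
E
python3 - <<'E'
from ins import *
env.move_straight(h-d*(.106+.02),Rp,feed=.05);env.sleep(.2);st("pre")
print(env.move_straight(h-d*(.106-.074),feed=.05,contact_N=5));st("a")
print(env.move_straight(h-d*(.106-.086),feed=.015,contact_N=4));st("b")
E
```

```text
pre 11.53 depth -19.9 F tool [ 0.1 -0.1  0.9] M [ 0.05 -0.29 -0.  ] 0.0124
False
a 13.56 depth 73.8 F tool [-0.2 -0.4  1.1] M [ 0.01 -0.24  0.03] 0.0125
True
b 13.99 depth 78.1 F tool [ 0.9  0.4 -2.3] M [-0.07 -0.   -0.02] 0.0126
```

```bash
python3 - <<'E'
from ins import *
print(env.move_straight(h-d*(.106-.086),feed=.015,contact_N=4));st("c")
env.open();env.sleep(.2)
env.move_straight(h-d*.16,feed=.15);env.sleep(.1)
s=env.read_state();im=env.read_camera("wrist");si=env.read_camera("side");st("up")
np.savez("pics/wj.npz",p=s["ee_pos"],r=s["ee_rot"])
c=env.calibration("wrist");T=wristT(c,s)
print("pred collar top/grip top/hole",proj(c,[h-d*.006,h-d*.05,h],T).tolist(),proj(env.calibration("side"),[h,h-d*.05]).tolist())
cv2.imwrite("pics/wj.png",im[:,:,::-1])
f=lambda im,x,y:cv2.resize(im[y:y+100,x:x+66,::-1],None,fx=6,fy=6,interpolation=cv2.INTER_CUBIC)
cv2.imwrite("pics/c5.png",np.hstack([f(im,244,150),f(si,262,85)]))
E
```

```text
False
c 14.64 depth 86.0 F tool [ 1.9  0.2 -3.4] M [0.06 0.26 0.09] 0.0126
up 16.82 depth -53.0 F tool [-0.8 -0.1 -0. ] M [-0.04 -0.15 -0.02] 0.0854
pred collar top/grip top/hole [[278.19833273709366, 194.9195336972939], [278.08126275514644, 210.8820613520449], [278.21174953723215, 193.0903051848003]] [[293.42629585613787, 138.29621156814414], [289.4998514633338, 130.686443899145]]
```

View pics/c5.png

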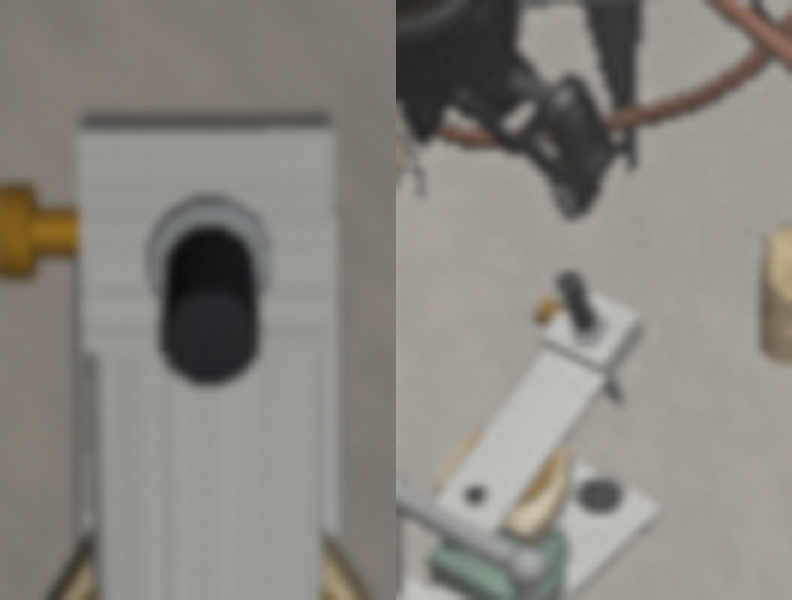

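Pin seated: the collar lies flat on the block. The seating push lowered the bow to about 0.40 rad, so it is still open. Now I'll press it closed on the plate.

```bash
cat > press.py <<'E'
from ins import *
from fit import world
A=[.4737,.2444,.768]
def pose(t,hgt): return world(A+[t],[(85,0,4+14+hgt,1)])[0],Rt(.768,t,0)
def f(n):
    s=env.read_state();F=s["ee_rot"].T@s["force"];q=world(A+[0],[(0,0,0,1)])[0]
    print(n,round(s["time"],2),"F",F.round(1),"tcp z",s["ee_pos"][2].round(4));return -F[2]
E
python3 - <<'E'
from press import *
env.close();p,R=pose(.4,.09);env.move_straight(p,R,feed=.15);env.sleep(.1);f0=f("above")
p,R=pose(.4,.012);env.move_straight(p,R,feed=.1)
p,R=pose(.4,-.008);print(env.move_straight(p,R,feed=.02,contact_N=5));f("touch")
for t in(.3,.2,.1,.04):
    p,R=pose(t,0);env.move_straight(p,R,feed=.03,contact_N=25);f(t)
for t in(.02,0.,-.02,-.04,-.06):
    p,R=pose(t,0);hit=env.move_straight(p,R,feed=.015,contact_N=12)
    if f(t)-f0>24 or hit:break
E
```

```text
above 18.94 F [-0.3  0.8 -0.1] tcp z 0.1389
False
touch 19.44 F [ 0.2 -0.2  0.4] tcp z 0.1377
0.3 19.88 F [-1.5 -0.4 -3.6] tcp z 0.1305
0.2 20.32 F [-0.4 -1.1 -2.3] tcp z 0.1227
0.1 20.77 F [-1.3 -1.7 -3.6] tcp z 0.1146
0.04 21.09 F [-0.9 -1.2 -4.7] tcp z 0.1096
0.02 21.36 F [-1.9 -1.7 -5.1] tcp z 0.1081
0.0 21.62 F [-1.2 -1.9 -4.8] tcp z 0.1064
-0.02 21.89 F [ -5.2  -2.6 -11. ] tcp z 0.106
-0.04 22.1 F [-1.  -1.2 -5. ] tcp z 0.1062
```

The height argument was in metres where `world` takes millimetres, so the approach went straight to the face. Its path still cleared the pin. TCP z stalled at 0.106, the height expected when closed. I'll push once more to confirm the stop, then retreat and look.

```bash
python3 - <<'E'
from press import *
p,R=pose(0,-4);print(env.move_straight(p,R,feed=.01,contact_N=20));f("push");env.sleep(.2);f("hold")
p,R=pose(0,100);env.move_straight(p,R,feed=.1);env.sleep(.2);f("up")
s=env.read_state();im=env.read_camera("wrist");si=env.read_camera("side");to=env.read_camera("top")
c=env.calibration("wrist");T=wristT(c,s);P=world(A+[0],[(130,0,12,1),(130,0,62,1),(148,20,12,1),(148,-20,12,1)])
print(proj(c,P,T).round(1).tolist(),(proj(env.calibration("side"),P)-[255,105]).round(1).tolist())
g=lambda im,x,y,w,k:cv2.resize(im[y:y+100,x:x+w,::-1],None,fx=k,fy=k,interpolation=cv2.INTER_CUBIC)
x,y=proj(c,P[:1],T)[0].astype(int)-[33,50];print(x,y)
y=max(y,0)
cv2.imwrite("pics/c6.png",np.hstack([g(im,x,y,66,6),g(si,255,105,66,6)]))
cv2.imwrite("pics/sf.png",si[:,:,::-1])
E
```

```text
True
push 22.46 F [ 0.6  0.2 -4.2] tcp z 0.106
hold 22.66 F [ 0.3 -0.  -4.4] tcp z 0.106
up 24.01 F [0.8 0.1 0. ] tcp z 0.2052
[[277.6, 159.4], [277.4, 171.9], [249.6, 134.0], [305.6, 134.0]] [[41.3, 43.6], [41.8, 31.9], [39.7, 38.3], [49.5, 43.3]]
244 109
```

View pics/c6.png

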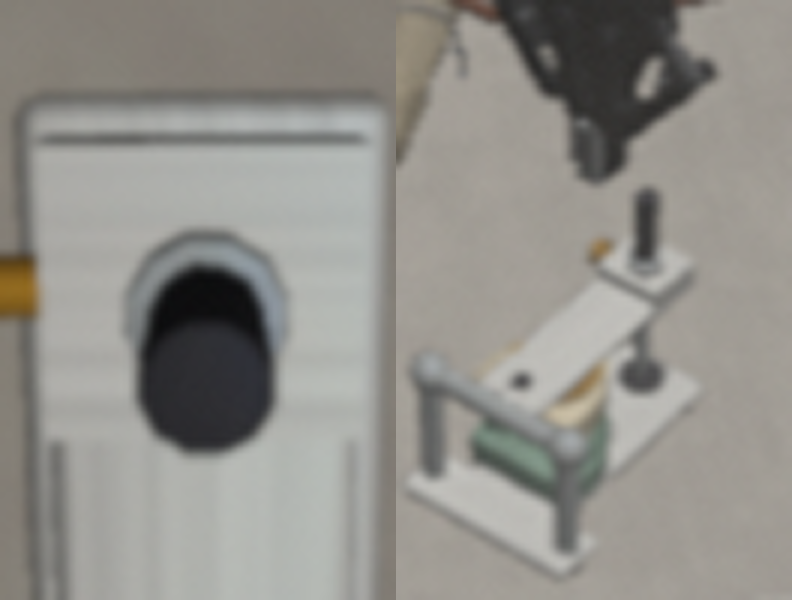

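Final view: bow level with its far corners at the closed-bow positions. The collar is flat on the block and the pin stands over the guide table. A 20 N push did not move the bow, so it is on its stop. Signing off.

```bash
python3 -c "
from cell import env
print(env.sign_off())"
```

```text
the job is handed in; nothing more can be done
None
```

The job is handed in: the pin is home in the hole with its collar on the bow, the bow is fully closed on its stop, and the gripper is clear; no verdict was returned.

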